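# Close the filler-metal pot and hold the purge slide open at its mark

### The arm

A 6-joint arm with a two-finger parallel gripper is mounted at the origin on the work surface. World frame = base frame: x ahead of the robot, y to its left, z up, the work surface at z = 0. Lengths are in mm, angles in rad, forces in N, time in s.
With the tool pointing down it reaches from about 275 to 850 mm from the base axis. Payload 19 kg.
Tool frame: the origin (TCP) lies midway between the tips of the shut fingers; the grasp point (between the pads) lies r.tcp_to_grasp behind it (r.tcp_to_grasp is the distance from the TCP to the grasp point, in mm); z points along the fingers, y is the line along which they close (so a half turn about z gives the same grasp; the last joint's range is limited). The gripper opens to 85 mm and grips with 20 to 120 N. Pads are 22 mm wide; open, the fingers measure 114 mm over their backs; the gripper's body (76 mm by 85 mm) begins 54 mm behind the grasp point. The pads swing forward as they close: fully open they stand 13 mm farther back than shut.
Start: joints at [1.181, 0.15, 1.437, -0, 1.554, -0.134], TCP at [145.492, 556.257, 231.267] pointing down, gripper open.
Joint ranges: [-2.8, 2.8], [-0.68, 2.1], [0.12, 2.68], [-1.39, 4.53], [0.16, 2.79], [-2.81, 2.81]. Speed limits (rad/s): [1.89, 1.89, 2.22, 3.01, 3.01, 3.01].

### API

Orientations are given as a 3x3 rotation matrix whose columns are the frame's x, y, z axes.
In Python, from workcell import r gives the robot as it stands. The module is installed in compiled form; this text tells all that it offers.
- The arm moves only by the tool carry_out, never from a script. Its argument "plan" is a list of rows, each an object with "gripper": the closure, from -1 (fully open) to 1 (shut); "xyz": the shift along the tool's x, y, z in cm, a list of three; "rotation": the turn, a rotation vector about the tool's x, y, z in rad, a list of three. In form: [{"gripper": gripper, "xyz": [tx, ty, tz], "rotation": [ax, ay, az]}, ...]. A call has 1 to 12 rows; each row shifts and turns the commanded pose from where the row before left it, along the tool's axes as they then stand; what a row does not reach is not made up. A row lasts 1/8 s, in which the tool goes at most 62.5 mm and 10.7 degrees, less where a joint would pass 70% of its speed; a pose out of reach is approached as far as the arm can. A call with a gripper value outside its range is refused whole. The fingers move at their own pace and stop on an object; the grip force is fixed at half the most. Time passes only in rows, so rows that do not move let the fingers close. It gives the time, the measured TCP pose, the force, the opening and the grip force at its end, in the units of the state.
- r.observe(): the state, without advancing time (a new reading comes with each control period).
- r.camera(name): name is "scene" or "top" or "wrist"; returns a dict with "img" (384x512x3 uint8, red, green, blue), "intrinsics" (3x3 intrinsics, pixels), "position" and "orientation" of the camera in the world. Camera axes: x right, y down, z forward; pixel columns grow to the right and rows downward; lengths in mm; the calibration is good to about 2 mm. A picture is of the moment at which its call begins. There is no depth.
- r.finish_job(): hands the job in; it is judged then, once.
Trained networks look in the newest picture that a camera, given by its name, has taken for a name from the list of things; names that differ only in an ending like _2 or _b are one class to them, and where a whole thing is asked for, a point or a joint stands for the part that bears it (a point fixed in the world has none). Each returns a list of dicts, best first, with "conf" (0 to 1); they miss things now and then, are a little off and sometimes report something else, mostly with a low value. They report only what shows in the picture. A call takes as long as a camera call. They do not tell look-alikes from the thing itself.
- r.find_in(camera, query): "position" ([x, y, z] in mm, in the coordinates of the camera as it stood for that picture, good to about 4 mm: the middle of the surface that is visible of it).
- r.masks_of(camera, query): "mask" (384x512 bool, what is visible of it).
The state is a dict: "t": time; "qpos": joint angles; "joint_vel": joint speeds; "effort": joint torques, N m; "position": TCP position; "tool_rot": TCP orientation; "ft_force": force on the tool from outside, world axes, zero at the start; "wrist_torque": the same for the moment, N m; "opening": finger opening in mm; "finger_force": force on a finger pad.
Only numpy, scipy, OpenCV 4.12 (cv2) and the standard library are available. Lean on these libraries where they do the work, as an engineer would, in place of code of your own. Each camera call takes 0.05 s, during which the arm holds its last target. There are 200 camera calls.

### The job

The blue lid is only lying loose on the mouth of the metal pot: press it down until it sits level and fully home on the rim. Only then pull the orange handle of the spring-return purge slide out until its black pointer is level with the red line on the yellow clip, and finish holding it there, because it springs back when let go. Leave everything else on the bench where it is.

Things in the scene. Friction and masses are not known exactly. Their poses are not given: they have to be found in the camera images.
- pot: Round aluminium pot, 116 mm outside diameter, 80 mm tall, bolted to the bench (it cannot move) by a flat steel foot 150 mm square; a 44 mm brass stub sticks out near the foot. Origin: centre of the underside, z up.
- pot_rim (a point): Centre of the pot's mouth, at rim height (80 mm above the bench).
- lid: Loose blue lid, 124 mm diameter, about 150 g, lying on the pot's mouth: its grey plug (95 mm diameter, 14 mm deep, tapered foot) rests on sprung seal lugs inside the mouth, so the blue flange (6 mm thick) stands about 8 mm above the rim. A push of 8 to 15 N straight down on the middle drives it down; seated, the flange lies on the rim and the lid stays down. Origin: centre of the plug's foot, z up.
- lid_flange (a point): Centre of the underside of the lid's flange; on the rim centre when seated.
- lid_top (a point): Centre of the flat top of the lid's black knob (40 mm diameter, 24 mm tall on the flange), 30 mm above the flange's underside: about 118 mm above the bench at first, 110 mm when seated.
- purge: Purge valve, fixed to the bench: grey base plate 300 x 120 mm, 10 mm thick, with a green valve block (70 x 70 mm, 70 mm tall, its top 80 mm above the bench, a white dial 14 mm high on it) at its back half. Origin: on the bench below the middle of the block's front face. Its x axis points away from the handle: the slide is pulled out along this frame's -x (roughly towards the robot, turned up to 0.35 rad); y to the left of it.
- slide (a joint): How far the slide is pulled out, m: 0 home, stop at 0.110. A spring pulls it back with about 5 N at home, growing by 0.8 N per 10 mm (about 11 N at 75 mm); it snaps home when let go.
- handle (a point): Middle of the top edge of the orange handle, 115 mm above the bench: an upright plate 16 mm thick along the pull, 50 mm wide across it, reaching from 30 to 115 mm above the bench. At home the plate's centre stands 90 mm in front of the green block. A steel rod, 12 mm thick, its centre 50 mm above the bench, joins it to the block; above the rod both faces of the plate are free to pinch.
- pointer (a point): Tip of the small black pointer (4 mm wide along the pull, 11 mm long, 12 mm tall) on the handle's left side (+y of the valve), 33 mm above the bench; it moves with the handle. Read along the valve's x axis.
- mark (a point): The red line, 4 mm wide, across the top of the yellow clip (16 mm along the pull, 22 mm across, 20 mm tall, standing on the left of the base plate, its top 32 mm above the bench). The clip is fixed; it stands 45 to 85 mm out from the pointer's home position. Same axes as the valve. The pointer is on the mark when both have the same place along the pull.
- hammer: Loose hammer lying at the left side; bystander. Origin under its middle.
- stub: Steel round-bar stub standing upright between the pot and the valve, 22 mm diameter, 50 mm tall; bystander. Origin: centre of its underside.
- disc: Flat dark disc with a hole, 115 mm diameter, 6 mm thick, lying at the far side; bystander. Origin: centre of its underside.
- spray: Yellow spray can, 66 mm diameter, 190 mm tall, standing at the right; bystander. Origin: centre of its underside.
- square: Flat steel L-square, 165 x 65 mm, 8 mm thick, lying at the left; bystander. Origin under its long arm.
- tray: Blue open plastic tray, 160 x 120 x 45 mm, at the right side; bystander. Origin: centre of its underside.
There are look-alikes about, which are no part of the job. Leave any turquoise or white look-alike of the lid alone.

How it is judged (in metres and radians):
On the way, in this order (a step that is already met when the one before it is completed fails the run):
1. the lid sits level and fully home on the rim, with the slide still home (z of lid_flange in the frame of pot_rim between -0.003 and 0.003 m and horizontal distance between lid_flange and pot_rim below 0.006 m and angle between lid's own z axis and vertical below 0.05 rad and value of joint slide below 0.015 m), for 0.2 s.
2. the slide is held out with its pointer at the red line (x of pointer in the frame of mark between -0.006 and 0.006 m and value of joint slide above 0.03 m and contact force between any of the fingers, the arm and slide above 3 N), for 0.3 s.
At the end, for the whole second after the job is handed in: The lid's flange is within 3 mm of the rim, within 6 mm of its centre and within 0.05 rad of level; the pointer is within 6 mm of the red line along the pull, and the robot itself holds the slide there (contact over 3 N) through the last second (all of step 2 and z of lid_flange in the frame of pot_rim between -0.003 and 0.003 m and horizontal distance between lid_flange and pot_rim below 0.006 m and angle between lid's own z axis and vertical below 0.05 rad and linear speed of lid below 0.02 m/s); the arm keeps its last pose, push and grip.
It fails at once if the slide is pulled out (over 20 mm) while the lid is not seated (value of joint slide above 0.02 m and not (z of lid_flange in the frame of pot_rim between -0.003 and 0.003 m and horizontal distance between lid_flange and pot_rim below 0.006 m and angle between lid's own z axis and vertical below 0.05 rad)).
It fails at once if something else on the bench is shifted by more than 30 mm (distance of any of hammer, stub, disc, spray, square, tray from where it was at the start of the episode above 0.03 m).
It also fails if it takes over 45 s, if anything falls off the work surface, if the arm or the gripper's body presses on something with over 40 N, if the wrist force passes 120 N, or if a joint passes its speed limit or range.

## Working session

There is one attempt and no reset: what is moved stays moved. The work goes in short steps, Python scripts to look and compute and a tool call to move; the robot and the scene stay as the last step left them, time stands still between calls to the robot, and variables do not carry over. Pictures are saved under pics/ and viewed, at most 10 in all, crops included, and the job is handed in when it is done.

Besides the shell and the picture viewer there is one more tool, called after "Call:" by a JSON object that holds its "op" and its "data". carry_out: Moves the arm, as the interface text tells. Its arguments: {"type":"object","properties":{"plan":{"type":"array"}},"required":["plan"]}

```bash
mkdir -p pics; cat > h.py <<'E'
from workcell import r
import numpy as np, cv2
def pix(c,p):
    q=np.array(c["orientation"]).T@(np.array(p)-c["position"]); u=np.array(c["intrinsics"])@q; return u[:2]/u[2]
def ray(c,uv,z):
    d=np.array(c["orientation"])@np.linalg.inv(c["intrinsics"])@[uv[0],uv[1],1]; o=np.array(c["position"]); return o+d*(z-o[2])/d[2]
def w(c,p): return np.array(c["orientation"])@p+c["position"]
def save(n,img): cv2.imwrite(n,np.ascontiguousarray(img[...,::-1]))
E
python3 - <<'E'
from h import *
cs={n:r.camera(n) for n in("scene","top")}
save("pics/a.png",np.hstack([cv2.resize(cs[n]["img"],(400,300)) for n in cs]))
save("pics/top.png",cv2.resize(cs["top"]["img"],(800,600)))
save("pics/scene.png",cv2.resize(cs["scene"]["img"],(800,600)))
for n,c in cs.items():
    print(n,np.round(c["position"]),np.round(c["orientation"],2).tolist(),np.round(c["intrinsics"][0]))
    for q in("lid","lid_top","pot","handle","pointer","mark","purge","stub"):
        for d in r.find_in(n,q)[:3]: p=w(c,d["position"]); print(q,round(d["conf"],2),np.round(p),np.round(pix(c,p)))
print(r.tcp_to_grasp,r.observe())
E
```

```text
scene [1261.  878. 1187.] [[-0.82, 0.41, -0.4], [0.57, 0.57, -0.58], [-0.01, -0.71, -0.7]] [478.   0. 258.]
lid 0.92 [ 454. -162.   20.] [278. 168.]
lid 0.77 [ 647. -230.   93.] [222. 163.]
lid 0.71 [ 844. -139.   21.] [188. 217.]
lid_top 0.87 [ 460. -353.   21.] [247. 142.]
lid_top 0.83 [ 455. -165.   18.] [277. 168.]
lid_top 0.78 [ 645. -227.   92.] [223. 164.]
pot 0.81 [ 672. -201.   14.] [222. 187.]
pointer 0.75 [519. 273.  72.] [347. 242.]
mark 0.53 [480. 334.  29.] [369. 258.]
purge 0.75 [542. 273.  12.] [339. 258.]
top [ 433.   -7. 1311.] [[0.01, -0.99, 0.15], [-1.0, -0.01, -0.02], [0.02, -0.15, -0.99]] [375.   0. 258.]
lid 0.97 [ 833. -146.   23.] [293. 134.]
lid 0.95 [ 443. -170.   22.] [300. 244.]
lid 0.83 [ 452. -358.   18.] [354. 242.]
lid_top 0.83 [ 442. -169.   20.] [299. 245.]
lid_top 0.81 [ 836. -150.   20.] [294. 133.]
lid_top 0.79 [ 636. -236.   98.] [323. 185.]
pot 0.95 [ 595. -198.    4.] [307. 201.]
handle 0.61 [513. 262.  77.] [170. 221.]
pointer 0.65 [508. 264.  76.] [169. 223.]
pointer 0.22 [773.  16.   7.] [247. 150.]
mark 0.32 [ 636. -236.   93.] [322. 186.]
[... 187 characters left out ...]
28e-01]), 'joint_vel': array([-1.89128399e-05,  8.54492686e-05,  7.93190981e-04,  7.34281262e-04,
        5.12298823e-04, -5.02465038e-04]), 'effort': array([-4.97277176e-05, -7.12765789e+01, -5.71058893e+01, -1.61402645e-04,
        1.36535680e-03,  7.57369463e-06]), 'position': array([145.5083036 , 556.26040469, 231.30952404]), 'tool_rot': array([[-9.67452396e-01,  2.53053079e-01, -2.67166518e-05],
       [ 2.53053080e-01,  9.67452396e-01, -3.04648065e-05],
       [ 1.81378757e-05, -3.62339811e-05, -9.99999999e-01]]), 'ft_force': array([-0.47366149, -1.0381671 ,  0.44542822]), 'wrist_torque': array([ 0.00447851,  0.01266905, -0.00768603]), 'finger_force': 0.0, 'opening': 85.25889227624596}
```

View pics/top.png

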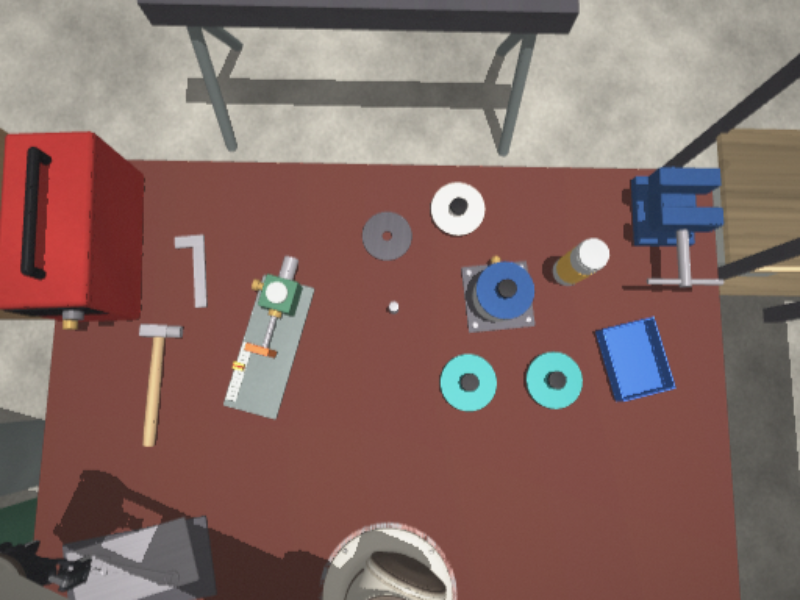

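View pics/scene.png

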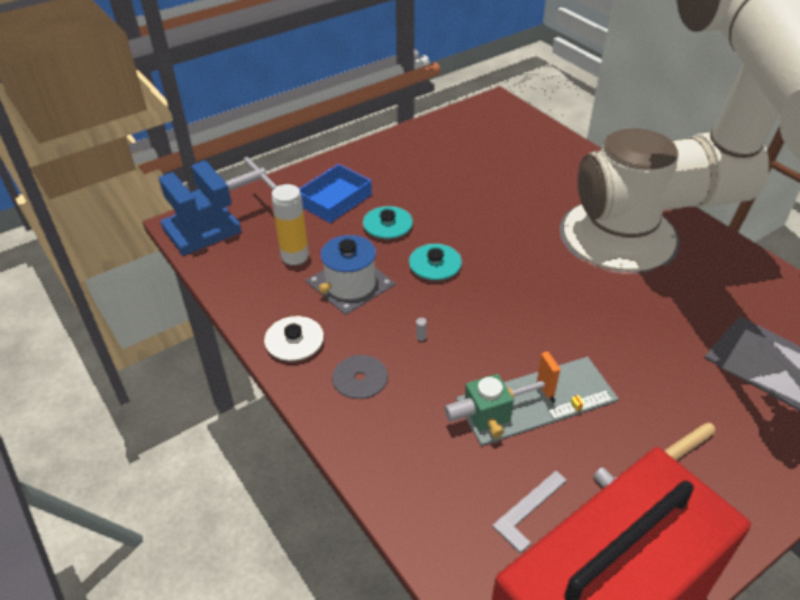

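The top view shows four lid-like things: the blue lid on the pot at (505,290), a white one at (458,208), and turquoise ones at (468,382) and (555,380). The blue one on the metal pot is meant. The valve's green block is at (278,293), its orange handle at (261,350) and its yellow clip at (239,366). I'll confirm these in a crop and measure.

```bash
python3 - <<'E'
from h import *
cs={n:r.camera(n) for n in("scene","top")}
t=cs["top"]["img"]; s=cs["scene"]["img"]
a=cv2.resize(t[155:225,285:355],(390,390),interpolation=2); b=cv2.resize(t[165:275,135:215][:, :],(284,390),interpolation=2)
d=cv2.resize(s[215:290,280:400],(624,390),interpolation=2)[:, :]
save("pics/b.png",np.hstack([a,b])); 
def blob(img,lo,hi,box):
    hsv=cv2.cvtColor(img,cv2.COLOR_RGB2HSV); m=cv2.inRange(hsv,lo,hi); k=np.zeros_like(m); k[box[1]:box[3],box[0]:box[2]]=1; m*=k
    n,l,st,ce=cv2.connectedComponentsWithStats((m>0).astype(np.uint8)); return [(st[i],np.round(ce[i],1)) for i in range(1,n) if st[i][4]>3]
boxes={"top":[(290,160,350,215),(140,165,205,270)],"scene":[(195,145,250,200),(285,215,400,290)]}
for n in cs:
    im=cs[n]["img"];B=boxes[n]
    for nm,lo,hi,b,z in(("blue",(100,100,40),(125,255,255),B[0],94),("knob",(0,0,0),(180,255,45),B[0],118),("orange",(5,160,120),(14,255,255),B[1],115),("yellow",(20,130,120),(35,255,255),B[1],32),("green",(60,80,30),(90,255,255),B[1],80),("red",(0,180,150),(4,255,255),B[1],32)):
        for st,c in blob(im,lo,hi,b): print(n,nm,st,c,np.round(ray(cs[n],c,z),1))
E
```

```text
scene blue [206 151  34  23 553] [222.4 162.5] [ 643.4 -232.7   94. ]
scene knob [218 154   9   8  46] [222.2 157.9] [ 644.6 -229.3  118. ]
scene orange [344 225  14  29 255] [350.7 238.1] [529.7 291.9 115. ]
scene yellow [366 253   7  10  33] [368.3 257.1] [481.2 332.7  32. ]
scene yellow [313 269   8   9  34] [316.3 272.7] [646.5 285.7  32. ]
scene green [317 240   3   3   6] [318.  240.8] [592.7 223.8  80. ]
scene green [299 244  29  31 435] [313.2 260. ] [650.5 270.8  80. ]
top blue [305 168  37  36 954] [322.7 185.5] [ 635.6 -237.7   94. ]
top orange [170 223   7   5  19] [172.9 225.2] [497.7 243.7 115. ]
top yellow [149 233   3   3   4] [149.8 233.8] [472.3 337.3  32. ]
top green [166 176  26  25 240] [179.  188.5] [620.8 236.4  80. ]
```

View pics/b.png

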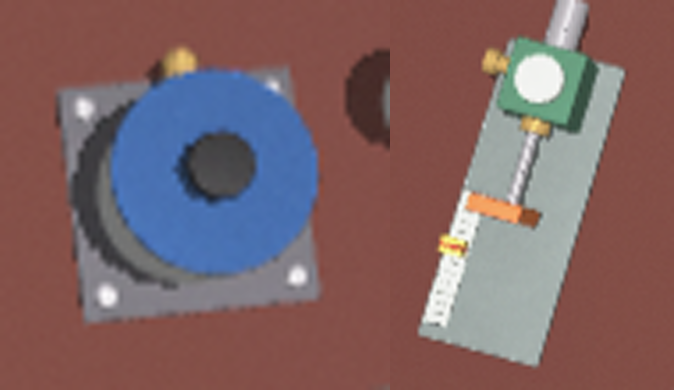

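The crop confirms the blue lid on the grey pot, with its knob at (222,165) in the crop. The handle's top edge is at (495,208) and the clip's red line at (453,245), left of the rod.

```bash
cat >> h.py <<'E'
def tool(p,yaw):
    "pose pointing down with tool y (closing) along yaw"
    y=np.array([np.cos(yaw),np.sin(yaw),0]); z=np.array([0,0,-1.]); return np.array(p,float),np.column_stack([np.cross(y,z),y,z])
def rel(p,R):
    from scipy.spatial.transform import Rotation as Ro
    o=r.observe(); T=np.array(o["tool_rot"]); return np.round(T.T@(p-o["position"])/10,2),np.round(Ro.from_matrix(T.T@R).as_rotvec(),3)
E
python3 - <<'E'
from h import *
c=r.camera("top")
A=lambda x,y,z:ray(c,((x+.5)/5.571-.5+285,(y+.5)/5.571-.5+155),z)
B=lambda x,y,z:ray(c,((x-390+.5)/3.55-.5+135,(y+.5)/3.545-.5+165),z)
print("knob",A(224,165,118),"flange",A(215,172,94),"foot",A(188,194,5))
P=[B(x,y,10) for x,y in((625,68),(538,366),(420,333))]
print("plate",np.round(P,1),[np.linalg.norm(P[i+1]-P[i]) for i in(0,1)])
d=P[0]-P[1]; e=P[2]-P[1]; print("yaw",np.arctan2(d[1],d[0]),np.arctan2(-e[0],e[1]))
print("handle",B(469,203,115),B(522,214,115),B(496,208,115),"red",B(453,245,32),"dial",B(539,78,94))
print("handle nets",[(d["conf"],w(c,d["position"])) for d in r.find_in("top","handle")])
E
```

```text
knob [ 635.97046683 -240.00778099  118.        ] flange [ 635.77356247 -239.29765793   94.        ] foot [ 636.2127263  -238.94205883    5.        ]
plate [[649.2 174.7  10. ]
 [359.3 247.6  10. ]
 [389.1 361.4  10. ]] [np.float64(298.91343862781395), np.float64(117.62474968543162)]
yaw -0.2463513392431823 -0.2558300327772728
handle [507.45281319 294.65006326 115.        ] [498.26280766 247.10183368 115.        ] [503.308067   270.44745897 115.        ] red [472.54566589 328.65068814  32.        ] dial [624.72746184 241.6669303   94.        ]
handle nets [(0.55, array([510.46268087, 261.89327466,  77.47140047]))]
```

Call:
{"op": "carry_out", "data": {"plan": [{"gripper":1,"xyz":[-3.76,-3.59,0],"rotation":[0,0,0]},{"gripper":1,"xyz":[-3.76,-3.59,0],"rotation":[0,0,0]},{"gripper":1,"xyz":[-3.76,-3.59,0],"rotation":[0,0,0]},{"gripper":1,"xyz":[-3.76,-3.59,0],"rotation":[0,0,0]},{"gripper":1,"xyz":[-3.76,-3.59,0],"rotation":[0,0,0]},{"gripper":1,"xyz":[-3.76,-3.59,0],"rotation":[0,0,0]},{"gripper":1,"xyz":[-3.76,-3.59,0],"rotation":[0,0,0]},{"gripper":1,"xyz":[-3.76,-3.59,0],"rotation":[0,0,0]},{"gripper":1,"xyz":[-3.76,-3.59,0],"rotation":[0,0,0]}]}}

```text
t: 2.22
position: [391.8, 156.5, 231.6]
tool_rot: [[-0.967, 0.253, 0.001], [0.253, 0.967, 0.0], [-0.001, 0.0, -1.0]]
ft_force: [0.6, 0.9, 0.2]
opening: -0.0
finger_force: 0.0
```

Call:
{"op": "carry_out", "data": {"plan": [{"gripper":1,"xyz":[-3.76,-3.59,0],"rotation":[0,0,0]},{"gripper":1,"xyz":[-3.76,-3.59,0],"rotation":[0,0,0]},{"gripper":1,"xyz":[-3.76,-3.59,0],"rotation":[0,0,0]},{"gripper":1,"xyz":[-3.76,-3.59,0],"rotation":[0,0,0]},{"gripper":1,"xyz":[-3.76,-3.59,0],"rotation":[0,0,0]},{"gripper":1,"xyz":[-3.76,-3.59,0],"rotation":[0,0,0]},{"gripper":1,"xyz":[-3.76,-3.59,0],"rotation":[0,0,0]},{"gripper":1,"xyz":[-3.76,-3.59,0],"rotation":[0,0,0]}]}}

```text
t: 3.22
position: [610.2, -197.5, 231.3]
tool_rot: [[-0.967, 0.253, 0.0], [0.253, 0.967, -0.0], [-0.0, -0.0, -1.0]]
ft_force: [-0.3, 0.3, 0.2]
opening: -0.2
finger_force: 0.0
```

Call:
{"op": "carry_out", "data": {"plan": [{"gripper":1,"xyz":[0,0,0],"rotation":[0,0,0.174]},{"gripper":1,"xyz":[0,0,0],"rotation":[0,0,0.174]},{"gripper":1,"xyz":[0,0,0],"rotation":[0,0,0.174]},{"gripper":1,"xyz":[0,0,0],"rotation":[0,0,0.174]},{"gripper":1,"xyz":[0,0,0],"rotation":[0,0,0.174]},{"gripper":1,"xyz":[0,0,0],"rotation":[0,0,0.174]},{"gripper":1,"xyz":[0,0,0],"rotation":[0,0,0.174]},{"gripper":1,"xyz":[0,0,0],"rotation":[0,0,0.174]},{"gripper":1,"xyz":[0,0,0],"rotation":[0,0,0.174]},{"gripper":1,"xyz":[0,0,0],"rotation":[0,0,0]}]}}

```text
t: 4.47
position: [609.5, -195.9, 231.3]
tool_rot: [[0.248, 0.969, -0.0], [0.969, -0.248, -0.0], [-0.0, -0.0, -1.0]]
ft_force: [0.4, -0.2, -0.0]
opening: 0.1
finger_force: 0.0
```

```bash
python3 - <<'E'
from h import *
o=r.observe(); print(o["t"],o["position"],o["qpos"],o["opening"],o["ft_force"])
print(rel(*tool([636,-239.5,135],-0.25)))
c=r.camera("wrist"); save("pics/w1.png",c["img"]); print(c["position"],[(d["conf"],w(c,d["position"]),pix(c,w(c,d["position"]))) for d in r.find_in("wrist","lid_top")])
E
```

```text
4.475 [ 609.48668928 -195.90500218  231.27354776] [-4.31198862e-01  2.87159509e-01  1.27235756e+00 -9.83207492e-05
  1.58212766e+00 -1.81057969e-01] 0.1309238119479779 [ 0.43066768 -0.2455032  -0.03609245]
(array([-3.57,  3.65,  9.63]), array([-0.,  0., -0.]))
[ 626.7160003  -124.28220329  374.22225946] [(0.86, array([ 440.64545176, -311.88250523,   21.7046178 ]), array([166.2284326 , 274.50636841])), (0.71, array([ 449.27623709, -160.73834329,   17.07408253]), array([135.71586018, 177.99841167])), (0.66, array([ 641.58397295, -232.88064081,   91.25766316]), array([290.95137265, 211.43515338])), (0.63, array([ 832.25627575, -145.9864635 ,   21.34983172]), array([419.35519545,  92.27724639]))]
```

View pics/w1.png

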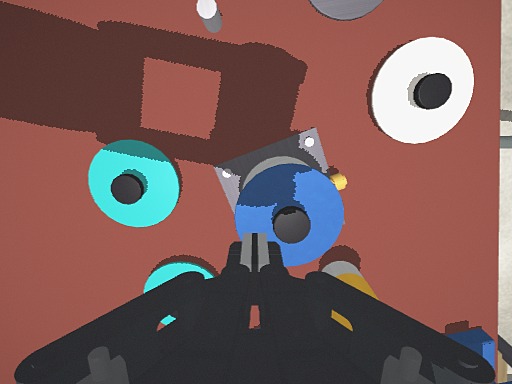

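```bash
python3 - <<'E'
from h import *
c=r.camera("wrist"); 
for uv in((291,226),(292,224)): print(ray(c,uv,118))
print(ray(c,(289.5,215),92), pix(c,[636,-239.5,118]))
E
```

```text
[ 637.00752767 -238.26256453  118.        ]
[ 638.47618161 -236.32391324  118.        ]
[ 639.20583111 -236.27175804   92.        ] [290.29826345 227.28698528]
```

The wrist view shows the blue lid's knob at (291,226), which works out to about (637,-239) at z=118. That agrees with the top view. I'll move over it and descend.

Call:
{"op": "carry_out", "data": {"plan": [{"gripper":1,"xyz":[-3.5,3.7,0],"rotation":[0,0,0]},{"gripper":1,"xyz":[0,0,4],"rotation":[0,0,0]},{"gripper":1,"xyz":[0,0,4],"rotation":[0,0,0]},{"gripper":1,"xyz":[0,0,2],"rotation":[0,0,0]},{"gripper":1,"xyz":[0,0,0],"rotation":[0,0,0]}]}}

```text
t: 5.25
position: [636.3, -238.8, 130.6]
tool_rot: [[0.247, 0.969, -0.002], [0.969, -0.247, 0.001], [0.0, -0.002, -1.0]]
ft_force: [0.3, 0.3, 1.6]
opening: 0.3
finger_force: 0.0
```

Call:
{"op": "carry_out", "data": {"plan": [{"gripper":1,"xyz":[0,0,0.5],"rotation":[0,0,0]},{"gripper":1,"xyz":[0,0,0.4],"rotation":[0,0,0]},{"gripper":1,"xyz":[0,0,0.3],"rotation":[0,0,0]},{"gripper":1,"xyz":[0,0,0],"rotation":[0,0,0]}]}}

```text
t: 5.75
position: [636.6, -239.0, 119.3]
tool_rot: [[0.248, 0.969, -0.0], [0.969, -0.248, -0.0], [-0.0, -0.0, -1.0]]
ft_force: [-0.2, -0.2, -0.6]
opening: 0.0
finger_force: 0.0
```

Call:
{"op": "carry_out", "data": {"plan": [{"gripper":1,"xyz":[0,0,0.2],"rotation":[0,0,0]},{"gripper":1,"xyz":[0,0,0.2],"rotation":[0,0,0]},{"gripper":1,"xyz":[0,0,0.2],"rotation":[0,0,0]},{"gripper":1,"xyz":[0,0,0],"rotation":[0,0,0]}]}}

```text
t: 6.25
position: [636.8, -239.2, 113.7]
tool_rot: [[0.248, 0.969, 0.001], [0.969, -0.248, -0.001], [-0.0, 0.001, -1.0]]
ft_force: [-0.6, 0.1, 3.7]
opening: -0.1
finger_force: 1.8
```

Call:
{"op": "carry_out", "data": {"plan": [{"gripper":1,"xyz":[0,0,0.15],"rotation":[0,0,0]},{"gripper":1,"xyz":[0,0,0.15],"rotation":[0,0,0]},{"gripper":1,"xyz":[0,0,0],"rotation":[0,0,0]}]}}

```text
t: 6.62
position: [636.8, -239.1, 110.5]
tool_rot: [[0.248, 0.969, 0.001], [0.969, -0.248, -0.0], [-0.0, 0.001, -1.0]]
ft_force: [0.9, -0.2, 2.1]
opening: -0.0
finger_force: 1.2
```

Call:
{"op": "carry_out", "data": {"plan": [{"gripper":1,"xyz":[0,0,0.05],"rotation":[0,0,0]},{"gripper":1,"xyz":[0,0,0.05],"rotation":[0,0,0]},{"gripper":1,"xyz":[0,0,0],"rotation":[0,0,0]}]}}

```text
t: 7.0
position: [636.9, -239.2, 110.1]
tool_rot: [[0.248, 0.969, 0.001], [0.969, -0.248, -0.001], [-0.0, 0.001, -1.0]]
ft_force: [0.0, 0.0, 8.3]
opening: 0.2
finger_force: 4.5
```

Call:
{"op": "carry_out", "data": {"plan": [{"gripper":1,"xyz":[0,0,0.1],"rotation":[0,0,0]},{"gripper":1,"xyz":[0,0,0.05],"rotation":[0,0,0]},{"gripper":1,"xyz":[0,0,0],"rotation":[0,0,0]}]}}

```text
t: 7.38
position: [637.0, -239.2, 110.0]
tool_rot: [[0.248, 0.969, 0.002], [0.969, -0.248, -0.001], [-0.001, 0.002, -1.0]]
ft_force: [-5.6, 1.6, 22.6]
opening: -0.0
finger_force: 11.4
```

The lid stopped at z=110.0 with 22 N on it, so it looks home. I'll lift off, move above the handle with the gripper open, and look.

Call:
{"op": "carry_out", "data": {"plan": [{"gripper":1,"xyz":[0,0,-1.0],"rotation":[0,0,0]},{"gripper":1,"xyz":[0,0,-4.5],"rotation":[0,0,0]},{"gripper":1,"xyz":[0,0,-4.5],"rotation":[0,0,0]},{"gripper":1,"xyz":[0,0,-1],"rotation":[0,0,0]}]}}

```text
t: 7.88
position: [637.2, -239.3, 221.1]
tool_rot: [[0.248, 0.969, 0.003], [0.969, -0.248, -0.002], [-0.001, 0.004, -1.0]]
ft_force: [-0.2, 0.4, -0.8]
opening: -0.2
finger_force: 0.0
```

Call:
{"op": "carry_out", "data": {"plan": [{"gripper":-1,"xyz":[4.6,-2.56,0],"rotation":[0,0,0]},{"gripper":-1,"xyz":[4.6,-2.56,0],"rotation":[0,0,0]},{"gripper":-1,"xyz":[4.6,-2.56,0],"rotation":[0,0,0]},{"gripper":-1,"xyz":[4.6,-2.56,0],"rotation":[0,0,0]},{"gripper":-1,"xyz":[4.6,-2.56,0],"rotation":[0,0,0]},{"gripper":-1,"xyz":[4.6,-2.56,0],"rotation":[0,0,0]},{"gripper":-1,"xyz":[4.6,-2.56,0],"rotation":[0,0,0]},{"gripper":-1,"xyz":[4.6,-2.56,0],"rotation":[0,0,0]},{"gripper":-1,"xyz":[4.6,-2.56,0],"rotation":[0,0,0]},{"gripper":-1,"xyz":[4.6,-2.56,0],"rotation":[0,0,0]},{"gripper":-1,"xyz":[0,0,0],"rotation":[0,0,0]}]}}

```text
t: 9.25
position: [501.3, 272.9, 216.8]
tool_rot: [[0.245, 0.97, -0.002], [0.97, -0.245, -0.0], [-0.001, -0.002, -1.0]]
ft_force: [-0.2, 0.1, 0.1]
opening: 85.4
finger_force: 0.0
```

```bash
python3 - <<'E'
from h import *
o=r.observe(); print(o["t"],o["position"],o["qpos"],o["opening"])
print(rel(*tool([503.3,270.4,78],-0.25)))
c=r.camera("wrist"); s=r.camera("scene"); t=r.camera("top")
save("pics/w2.png",np.hstack([c["img"],cv2.resize(s["img"][140:204,195:245],(300,384),interpolation=2)])[:, :800])
a=t["img"][155:225,285:355]
hsv=cv2.cvtColor(t["img"],cv2.COLOR_RGB2HSV); m=cv2.inRange(hsv,(100,100,40),(125,255,255)); m[:,:290]=0;m[:,350:]=0;m[:160]=0;m[215:]=0
M=cv2.moments(m,True); u=(M["m10"]/M["m00"],M["m01"]/M["m00"]); print(u,ray(t,u,86))
for p in([503.3,270.4,115],[472.5,328.7,32]): print(pix(c,p))
E
```

```text
9.25 [501.33578958 272.94637828 216.75035833] [3.63326228e-01 1.48176655e-01 1.46926632e+00 4.99882481e-04
 1.52595111e+00 6.10431569e-01] 85.37830436057439
(array([-0.19,  0.28, 13.87]), array([-0.002,  0.001,  0.003]))
(322.37912673056445, 185.6751863684771) [ 636.35606772 -238.14311944   86.        ]
[258.25449009 199.52866856]
[221.05359859 140.56623612]
```

View pics/w2.png

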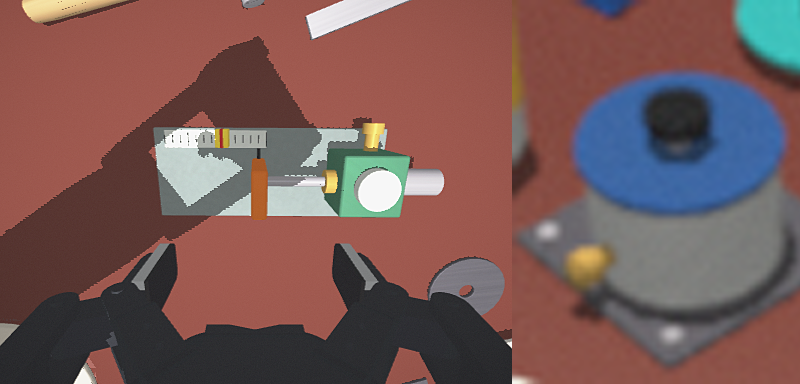

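The lid lies flush and level. In the wrist view the handle is at (259,190), the pointer at (259,153) and the red line at (222,138). Next I'll work out the pull distance.

```bash
python3 - <<'E'
from h import *
c=r.camera("wrist"); im=c["img"]
save("pics/w3.png",cv2.resize(im[120:225,145:285],(800,600),interpolation=cv2.INTER_CUBIC))
hsv=cv2.cvtColor(im,cv2.COLOR_RGB2HSV); m=cv2.inRange(hsv,(3,150,60),(14,255,255)); m[:,:245]=0;m[:,275:]=0;m[:150]=0;m[225:]=0
ys,xs=np.nonzero(m); 
for y in range(ys.min(),ys.max()+1,6): print(y,xs[ys==y].min(),xs[ys==y].max(),im[y,int(xs[ys==y].mean())])
u=np.array([np.cos(.25),-np.sin(.25),0])
P=ray(c,(259,152),33);Q=ray(c,(222,138),32); print(P,Q,(P-Q)@u)
E
```

```text
156 252 261 [105  63  40]
162 250 263 [162  88  40]
168 249 264 [173  92  40]
174 249 264 [180  98  46]
180 249 264 [180 100  46]
186 249 264 [180  99  44]
192 249 263 [178  97  44]
198 249 263 [175  94  39]
204 249 263 [175  93  38]
210 249 263 [177  96  42]
216 250 263 [169  91  38]
[515.42374087 300.7787924   33.        ] [476.23874322 328.07129783  32.        ] 44.7191048752816
```

View pics/w3.png

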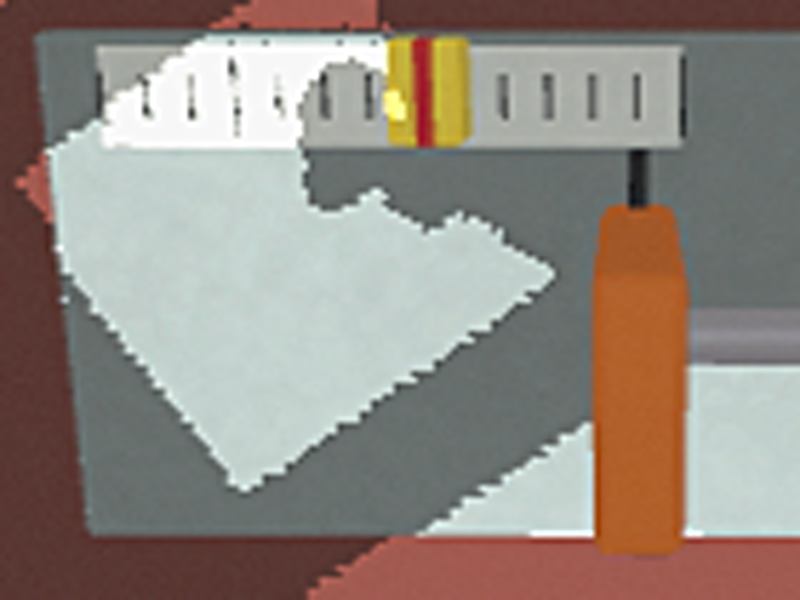

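The enlarged view shows the pointer at (638,180) and the red line at (425,90). The scale ticks agree with a pull of about 44.7 mm. I'll descend and grip.

Call:
{"op": "carry_out", "data": {"plan": [{"gripper":-1,"xyz":[0.15,0.2,0],"rotation":[0,0,0]},{"gripper":-1,"xyz":[0,0,4.6],"rotation":[0,0,0]},{"gripper":-1,"xyz":[0,0,4.6],"rotation":[0,0,0]},{"gripper":-1,"xyz":[0,0,3.0],"rotation":[0,0,0]},{"gripper":-1,"xyz":[0,0,1.6],"rotation":[0,0,0]},{"gripper":-1,"xyz":[0,0,0],"rotation":[0,0,0]}]}}

```text
t: 10.2
position: [505.3, 270.7, 79.4]
tool_rot: [[0.249, 0.969, -0.001], [0.969, -0.249, -0.0], [-0.001, -0.001, -1.0]]
ft_force: [0.3, 0.5, 1.8]
opening: 85.3
finger_force: 0.0
```

Call:
{"op": "carry_out", "data": {"plan": [{"gripper":1,"xyz":[0,0,0],"rotation":[0,0,0]},{"gripper":1,"xyz":[0,0,0],"rotation":[0,0,0]},{"gripper":1,"xyz":[0,0,0],"rotation":[0,0,0]},{"gripper":1,"xyz":[0,0,0],"rotation":[0,0,0]},{"gripper":1,"xyz":[0,0,0],"rotation":[0,0,0]},{"gripper":1,"xyz":[0,0,0],"rotation":[0,0,0]}]}}

```text
t: 10.95
position: [505.2, 271.2, 80.2]
tool_rot: [[0.248, 0.969, 0.0], [0.969, -0.248, 0.0], [0.0, 0.0, -1.0]]
ft_force: [-1.8, -1.3, 5.7]
opening: 15.3
finger_force: 58.8
```

Gripped at 15.3 mm opening with 59 N. I'll pull about 44 mm along -tool y and then check.

Call:
{"op": "carry_out", "data": {"plan": [{"gripper":1,"xyz":[0,-0.8,0],"rotation":[0,0,0]},{"gripper":1,"xyz":[0,-0.8,0],"rotation":[0,0,0]},{"gripper":1,"xyz":[0,-0.8,0],"rotation":[0,0,0]},{"gripper":1,"xyz":[0,-0.8,0],"rotation":[0,0,0]},{"gripper":1,"xyz":[0,-0.8,0],"rotation":[0,0,0]},{"gripper":1,"xyz":[0,-0.4,0],"rotation":[0,0,0]},{"gripper":1,"xyz":[0,0,0],"rotation":[0,0,0]},{"gripper":1,"xyz":[0,0,0],"rotation":[0,0,0]}]}}

```text
t: 11.95
position: [463.4, 282.0, 80.3]
tool_rot: [[0.248, 0.969, 0.002], [0.969, -0.248, 0.0], [0.001, 0.002, -1.0]]
ft_force: [7.7, -1.5, 1.5]
opening: 15.2
finger_force: 59.1
```

```bash
python3 - <<'E'
from h import *
o=r.observe(); print(o["t"],o["position"],o["opening"],o["finger_force"],o["ft_force"])
c=r.camera("wrist"); t=r.camera("top"); s=r.camera("scene")
save("pics/w4.png",cv2.resize(np.hstack([c["img"][0:200,120:380],np.pad(cv2.resize(s["img"][215:281,320:400],(242,200),interpolation=2),((0,0),(0,0),(0,0)))]),(800,319),interpolation=2))
save("pics/w5.png",cv2.resize(c["img"][0:180,130:370],(800,600),interpolation=2))
E
```

```text
11.95 [463.39044918 282.01358957  80.25833051] 15.185132227583304 59.08214628696442 [ 7.66849163 -1.52684395  1.46348017]
```

View pics/w4.png

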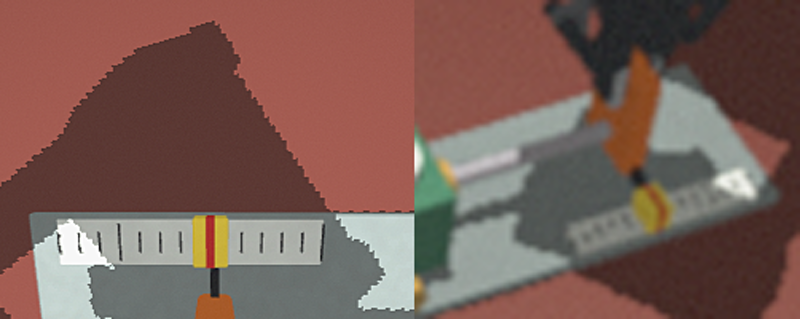

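The pointer is at x≈215 and the red line at x≈211, with 20.5 px per 10 mm tick. That leaves about 2 mm to go, so I'll pull slightly further.

Call:
{"op": "carry_out", "data": {"plan": [{"gripper":1,"xyz":[0,-0.2,0],"rotation":[0,0,0]},{"gripper":1,"xyz":[0,0,0],"rotation":[0,0,0]},{"gripper":1,"xyz":[0,0,0],"rotation":[0,0,0]},{"gripper":1,"xyz":[0,0,0],"rotation":[0,0,0]}]}}

```text
t: 12.6
position: [461.5, 282.5, 80.3]
tool_rot: [[0.249, 0.969, 0.002], [0.969, -0.249, 0.0], [0.001, 0.002, -1.0]]
ft_force: [7.6, -1.0, 0.6]
opening: 15.7
finger_force: 59.1
```

```bash
python3 - <<'E'
from h import *
o=r.observe(); print(o["t"],o["position"],o["opening"],o["finger_force"],o["ft_force"])
c=r.camera("wrist"); s=r.camera("scene")
save("pics/w6.png",np.hstack([cv2.resize(c["img"][120:200,220:300],(400,400),interpolation=2),cv2.resize(s["img"][140:200,195:255],(400,400),interpolation=2)]))
E
```

```text
12.6 [461.53217137 282.49115489  80.26924599] 15.687397812167418 59.10595893859863 [ 7.62551367 -0.97457439  0.61057513]
```

View pics/w6.png

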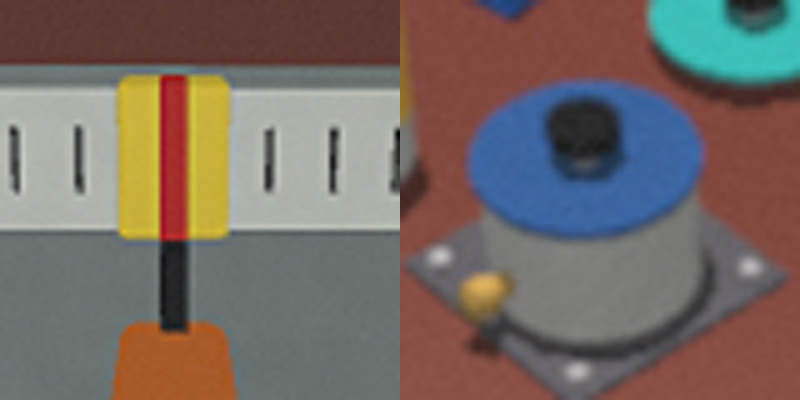

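The pointer (x≈174) lines up with the red line (x≈174), and the lid is still flush on the rim. Handing in.

```bash
python3 -c "
from workcell import r
print(r.finish_job())"
```

```text
the job is handed in; nothing more can be done
None
```

The lid is pressed fully home on the rim, and the arm is holding the slide with its pointer on the red line; I handed the job in at about 12.7 s, and no verdict was returned.

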